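Refill the plug feeder and hold its cover shut for locking

ROBOT

A 6-joint arm with a two-finger parallel gripper is mounted at the origin on a cart in front of the work surface, level with it; the furniture and walls round the work are solid. World frame = base frame: x ahead of the robot, y to its left, z up, the work surface at z = 0. Lengths are in mm, angles in rad, forces in N, time in s.
With the tool pointing down it reaches from about 300 to 775 mm from the base axis. Payload 14.6 kg.
Tool frame: the origin (TCP) lies at the very end of the fingers, on their centre line; the grasp point (between the pads) lies 19 mm behind it; z points along the fingers, y is the line along which they close (so a half turn about z gives the same grasp; the last joint's range is limited). The gripper opens to 94 mm and grips with 3 to 60 N. Pads are 16 mm wide; open, the fingers measure 119 mm over their backs; the gripper's body (75 mm by 177 mm) begins 78 mm behind the grasp point.
Start: joints at [1.259, 0.3, 1.521, -0, 1.321, -0.067], TCP at [133.297, 533.593, 205.446] pointing down, gripper open.
Joint ranges: [-3.03, 3.03], [-0.79, 2.21], [0.23, 2.52], [-1.04, 4.18], [0, 3.07], [-2.55, 2.55]. Speed limits (rad/s): [2.22, 2.22, 2.57, 3.14, 3.14, 3.14].

INTERFACE

Orientations are given as [roll, pitch, yaw] about the fixed x, y, z axes, in that order (R = Rz(yaw) Ry(pitch) Rx(roll)).
In Python, from cell import manip gives the robot as it stands.
- The arm moves only by the tool servo_tool, never from a script. Its argument "motion" is a list that holds one entry, the list of rows, each a list of 7 numbers: the shift along the world's x, y, z as a fraction of full scale, then the turn, a rotation vector about the world's x, y, z as a fraction of full scale, then the closure, from 0 (fully open) to 1 (shut). In form: [[[x, y, z, rx, ry, rz, gripper], ...]]. A call has 1 to 10 rows; each row is the pose to reach, as a shift and turn from the pose commanded when the call began, turning the shorter way round; what a row does not reach only later rows make up. Full scale, the value 1, is 0.5 m for a shift and pi rad for a turn. A row lasts 1/10 s, in which the tool goes at most 50 mm and 8.59 degrees, less where a joint would pass 70% of its speed; a pose out of reach is approached as far as the arm can. A call with a number of a shift or a turn outside -1 to 1 is refused whole. A call with a gripper value outside its range is refused whole. The fingers move at their own pace and stop on an object; "newtons" is the grip in N (left out, the last holds). Time passes only in rows, so rows that repeat a pose let the fingers close. It gives the time, the measured TCP pose, the force, the opening and the grip force at its end, in the units of the state.
- manip.read_state(): the state, without advancing time (a new reading comes with each control period).
- manip.camera(name): name is "scene" or "top" or "wrist"; returns a dict with "frame" (420x560x3 uint8, red, green, blue), "range_z" (420x560 float32, mm along the optical axis (not along the pixel's ray), 0 where there is no reading), "vfov" (degrees; the focal length in pixels is half the picture's height over the tangent of half this angle, whatever the lens; pixels are square), "cx", "cy" (the principal point, pixels), "k1" (the pictures are not rectified: a ray, as slopes to the right and down, at radius r is drawn at 1 + k1 r^2 times it, then the intrinsics apply), "cam_to_world" (4x4, takes a point from camera to world coordinates). Camera axes: x right, y down, z forward; pixel columns grow to the right and rows downward; lengths in mm; the calibration is good to about 2 mm. A picture is of the moment at which its call begins.
- manip.sign_off(): hands the job in; it is judged then, once.
The state is a dict: "clock": time; "joints": joint angles; "qd": joint speeds; "effort": joint torques, N m; "eef_pos": TCP position; "eef_rot": TCP orientation; "wrist_force": force on the tool from outside, world axes, zero at the start; "moment": the same for the moment, N m; "finger_gap": finger opening in mm; "finger_force": force on a finger pad.
Only numpy, scipy, OpenCV 4.12 (cv2) and the standard library are available. Lean on these libraries where they do the work, as an engineer would, in place of code of your own. Each camera call takes 0.05 s, during which the arm holds its last target. There are 200 camera calls.

TASK

Refill the plug feeder: pour all six black plugs from the white handled cup into its open hopper and stand the empty cup back upright on the table. Turn the red quarter-turn wing on the front rim counterclockwise (seen from above) until it lines up with the slot of the open cover, swing the cover down over it, and press the cover's front edge until it lies flush on the frame, squeezing the gasket with a hand's light push, not a shove. Finish while still holding it pressed, so that a workmate can then lock the wing; leave the other things on the table where they lie.

Things in the scene. Friction and masses are not known exactly. Their poses are not given: they have to be found in the camera images.
- feeder: white bench machine fixed on the table, 190 (x) x 170 (y) mm, flat top frame 110 mm high, black control plate with a dial (14 mm proud) on the front. Origin: centre of the underside; x points from its front to the hinge side at the back, y to its left, z up. A steel feed track, 60 mm high at most, sticks out 70 mm to the left
- hopper_mouth (a point): centre of the hopper's open mouth at the height of the top frame, 15 mm behind the feeder's centre; axes as the feeder's. The mouth is 119 (x) x 124 (y) mm, the hopper floor 86 mm below it. A black springy gasket strip runs round the mouth, at most 5 mm proud of the frame
- cup_handle (a point): middle of the straight level handle of the white cup, 85 mm from the cup's axis, 38 mm over its underside. x points along the handle toward the cup, z up. The handle is a round bar with a blue rubber sleeve, 15 mm thick, 76 mm long, ending 41 mm behind this point; it does not slip in a firm grip. The empty cup weighs about 90 g
- cup_middle (a point): point on the cup's axis 21 mm over its underside; axes as cup_handle's. The cup is a round open cone, 58 mm across at the foot, 86 mm at the rim, 42 mm high, wall 3 mm; slippery inside: tipped 100 to 115 degrees sideways about its handle it empties
- plug1_center (a point): centre of plug 1, a black hard-plastic tapered valve plug, 15 mm across, 18 mm high, 11 g, slippery; starts in the cup
- plug2_center (a point): centre of plug 2, a black hard-plastic tapered valve plug, 15 mm across, 18 mm high, 11 g, slippery; starts in the cup
- plug3_center (a point): centre of plug 3, a black hard-plastic tapered valve plug, 15 mm across, 18 mm high, 11 g, slippery; starts in the cup
- plug4_center (a point): centre of plug 4, a black hard-plastic tapered valve plug, 15 mm across, 18 mm high, 11 g, slippery; starts in the cup
- plug5_center (a point): centre of plug 5, a black hard-plastic tapered valve plug, 15 mm across, 18 mm high, 11 g, slippery; starts in the cup
- plug6_center (a point): centre of plug 6, a black hard-plastic tapered valve plug, 15 mm across, 18 mm high, 11 g, slippery; starts in the cup
- fastener_grip (a point): red wing of the quarter-turn fastener on the feeder's front rim, 72 mm in front of the feeder's centre: the point lies on its upright turning axis, 16 mm above the top frame. The wing is 27 mm long (point's x), 8 mm thick (point's y) and reaches from 8 to 26 mm above the frame; pinch it across its thickness from above
- fastener (a joint): angle of the wing (rad), growing counterclockwise seen from above: 0 locked, pointing front to back; 1.57 (stop at 1.60) in line with the cover's slot, along the feeder's y. Stays where it is left. The slot (35 x 13.6 mm) drops over the wing only within about 0.13 rad of 1.57; otherwise the cover comes to lie on top of the wing
- cover (a joint): angle of the hinged cover (rad): 0 flush on the frame, 1.57 upright behind the mouth, 1.75 its stop. Friction holds it near upright; pushed forward to below about 1.0 it sinks shut by itself, damped, in 1 to 2 s and rests on the springy gasket at about 0.022; a push of 4 to 6 N near its front edge then brings it to 0
- push_pad_left (a point): ribbed push pad on the cover's outer (when shut, upper) face, left of the slot: 166 mm from the hinge, 48 mm left of the middle. x points to the hinge, z out of the outer face. Cover: aluminium frame with clear window, 250 g, 191 mm from hinge to front edge, 160 mm wide, 5 mm thick; hinge line along the feeder's y, 94 mm behind its centre, 113 mm over the table
- push_pad_right (a point): the like push pad right of the slot, 48 mm right of the middle. With the cover shut the pads lie 116 mm over the table, 72 mm in front of the feeder's centre
- seat_nest: bystander: blue machined nest block, 52x106x29 mm; origin at the underside
- floor_tape_roll: bystander: roll of yellow and black striped floor tape, 101 mm across, 48 mm high; origin at the underside
- label_roll: bystander: roll of white labels, 94x70x47 mm; origin at the underside
- tally_counter: bystander: metal hand tally counter, 72x52x24 mm; origin at the underside
- caliper: bystander: digital caliper lying flat, 232 mm long, 15 mm high; origin at the underside
- tweezers: bystander: steel tweezers, 124 mm long, 8 mm high; origin at the underside
- obturator_1: bystander: black obturator rod with a ball-like head, lying, 160 mm long, 35 mm high; origin at the underside

How it is judged (in metres and radians):
On the way, in this order (a step that is already met when the one before it is completed fails the run):
1. all six plugs are inside the hopper, the cover still open (x of plug1_center in the frame of feeder between -0.047 and 0.073 m and y of plug1_center in the frame of feeder between -0.062 and 0.062 m and z of plug1_center in the frame of feeder between 0.02 and 0.095 m and x of plug2_center in the frame of feeder between -0.047 and 0.073 m and y of plug2_center in the frame of feeder between -0.062 and 0.062 m and z of plug2_center in the frame of feeder between 0.02 and 0.095 m and x of plug3_center in the frame of feeder between -0.047 and 0.073 m and y of plug3_center in the frame of feeder between -0.062 and 0.062 m and z of plug3_center in the frame of feeder between 0.02 and 0.095 m and x of plug4_center in the frame of feeder between -0.047 and 0.073 m and y of plug4_center in the frame of feeder between -0.062 and 0.062 m and z of plug4_center in the frame of feeder between 0.02 and 0.095 m and x of plug5_center in the frame of feeder between -0.047 and 0.073 m and y of plug5_center in the frame of feeder between -0.062 and 0.062 m and z of plug5_center in the frame of feeder between 0.02 and 0.095 m and x of plug6_center in the frame of feeder between -0.047 and 0.073 m and y of plug6_center in the frame of feeder between -0.062 and 0.062 m and z of plug6_center in the frame of feeder between 0.02 and 0.095 m and value of joint cover above 0.3 rad), for 0.2 s.
2. the wing is in line with the slot and the robot presses the cover flush on the frame (value of joint cover below 0.008 rad and value of joint fastener above 1.4 rad and contact force between any of the fingers, the arm and cover above 3 N), for 0.2 s.
At the end, for the whole second after the job is handed in: All six plugs in the hopper; wing in line with the slot (joint over 1.40 rad); the robot still presses the cover flush (cover joint below 0.008 rad, push 3 to 40 N); the cup upright on the table (within 0.12 rad), let go, at rest; bystanders within 4 cm of where they lay (all of step 2 and contact force between the fingers and cover below 40 N and x of plug1_center in the frame of feeder between -0.047 and 0.073 m and y of plug1_center in the frame of feeder between -0.062 and 0.062 m and z of plug1_center in the frame of feeder between 0.02 and 0.095 m and x of plug2_center in the frame of feeder between -0.047 and 0.073 m and y of plug2_center in the frame of feeder between -0.062 and 0.062 m and z of plug2_center in the frame of feeder between 0.02 and 0.095 m and x of plug3_center in the frame of feeder between -0.047 and 0.073 m and y of plug3_center in the frame of feeder between -0.062 and 0.062 m and z of plug3_center in the frame of feeder between 0.02 and 0.095 m and x of plug4_center in the frame of feeder between -0.047 and 0.073 m and y of plug4_center in the frame of feeder between -0.062 and 0.062 m and z of plug4_center in the frame of feeder between 0.02 and 0.095 m and x of plug5_center in the frame of feeder between -0.047 and 0.073 m and y of plug5_center in the frame of feeder between -0.062 and 0.062 m and z of plug5_center in the frame of feeder between 0.02 and 0.095 m and x of plug6_center in the frame of feeder between -0.047 and 0.073 m and y of plug6_center in the frame of feeder between -0.062 and 0.062 m and z of plug6_center in the frame of feeder between 0.02 and 0.095 m and height (world z) of cup_middle between 0.01 and 0.03 m and angle between cup_middle's own z axis and vertical below 0.12 rad and contact force between each of the fingers, the arm and cup below 0.1 N and linear speed of cup below 0.02 m/s); the arm keeps its last pose, push and grip.
It fails at once if a bystander is shifted by more than 4 cm (distance of any of seat_nest, floor_tape_roll, label_roll, tally_counter, caliper, tweezers, obturator_1 from where it was at the start of the episode above 0.04 m).
It also fails if it takes over 72 s, if anything falls off the work surface, if the arm or the gripper's body presses on something with over 40 N, if the wrist force passes 120 N, or if a joint passes its speed limit or range.

## Working session

There is one attempt and no reset: what is moved stays moved. The work goes in short steps, Python scripts to look and compute and a tool call to move; the robot and the scene stay as the last step left them, time stands still between calls to the robot, and variables do not carry over. Pictures are saved under pics/ and viewed, at most 10 in all, crops included, and the job is handed in when it is done.

Besides the shell and the picture viewer there is one more tool, called after "Call:" by a JSON object that holds its "fn" and its "kwargs", one argument or row to a line. servo_tool: Moves the arm, as the interface text tells. Its arguments: {"type":"object","properties":{"motion":{"type":"array"},"newtons":{"type":"number"}},"required":["motion"]}

```bash
mkdir -p pics; ls
cat > h.py <<'E'
import numpy as np, cv2
from cell import manip
def cam(n):
    c=manip.camera(n); c['f']=210/np.tan(np.radians(c['vfov'])/2); return c
def pts(c):
    h,w=c['range_z'].shape; f=c['f']
    v,u=np.mgrid[0:h,0:w].astype(float)
    K=np.array([[f,0,c['cx']],[0,f,c['cy']],[0,0,1]])
    n=cv2.undistortPoints(np.stack([u.ravel(),v.ravel()],1)[:,None],K,np.array([c['k1'],0,0,0.]))[:,0]
    z=c['range_z'].ravel()
    P=np.c_[n*z[:,None],z]; T=c['cam_to_world']
    W=(P@T[:3,:3].T+T[:3,3]).reshape(h,w,3); W[c['range_z']==0]=np.nan
    return W
def save(n,name):
    c=cam(n); cv2.imwrite(f'pics/{name}.png',c['frame'][:,:,::-1]); W=pts(c); np.save(f'pics/{name}.npy',W); return c,W
E
python3 - <<'E'
from h import *
for n in('scene','top'):
    c,W=save(n,n+'0'); print(n,c['f'],c['k1'],c['cam_to_world'][:3].round(2).tolist())
a=cv2.imread('pics/scene0.png');b=cv2.imread('pics/top0.png')
print(manip.read_state())
E
```

```text
pics
scene 544.639140996144 -0.19135291771986213 [[-0.61, -0.41, 0.68, -661.81], [-0.79, 0.33, -0.52, 857.6], [-0.01, -0.85, -0.53, 1007.45]]
top 455.83337653399394 0.008370955454618587 [[0.01, -0.99, 0.13, 332.62], [-1.0, -0.01, -0.02, -4.54], [0.02, -0.13, -0.99, 1311.93]]
{'clock': 0.1, 'joints': array([ 1.25939398e+00,  3.00419108e-01,  1.52150313e+00,  2.79613956e-05,
        1.32069315e+00, -6.65850315e-02]), 'qd': array([ 7.67263796e-05, -2.86846725e-04, -7.07016325e-04,  2.52172695e-04,
        1.07192191e-03, -9.83341077e-04]), 'effort': array([ 2.34990846e-03, -5.32638574e+01, -3.53289521e+01,  7.10352184e-02,
        2.34638614e-02, -8.40316216e-05]), 'eef_pos': array([133.22646011, 533.38619484, 204.94782224]), 'eef_rot': array([-3.14057399e+00, -9.50729573e-05,  2.89676836e+00]), 'wrist_force': array([ 0.03542226, -0.30906186,  0.31668122]), 'moment': array([ 0.0025971 , -0.01763132,  0.00794417]), 'finger_force': 0.0, 'finger_gap': 93.93994393393608}
```

View pics/top0.png

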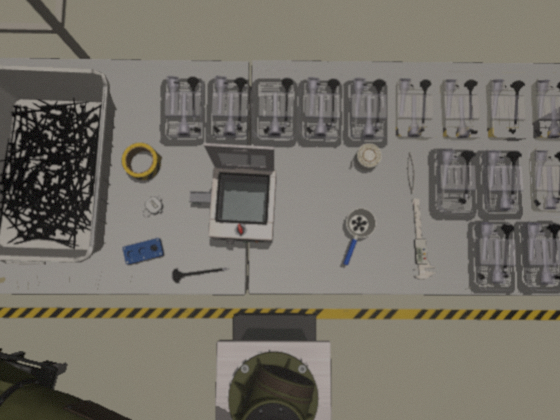

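View pics/scene0.png

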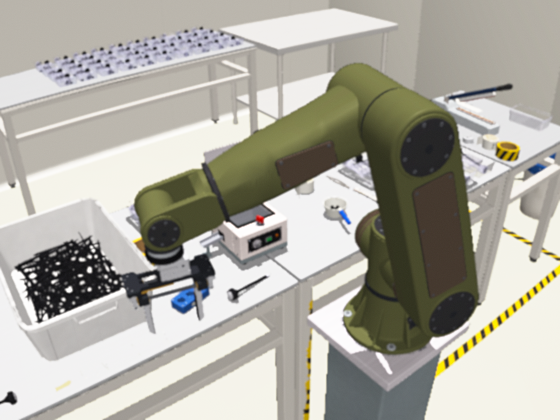

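Top view: feeder around (243,205), its cover open at the back (245,158), red wing at (240,230); the cup is at (360,224) with its blue handle at (350,252) and six plugs inside. The caliper is at (420,235) and the label roll at (370,155). In the scene view the arm is off to the left, and the feeder front faces the robot.

Run:
```python
from h import *
im=cv2.imread('pics/top0.png');W=np.load('pics/top0.npy')
hsv=cv2.cvtColor(im,cv2.COLOR_BGR2HSV);H,S,V=cv2.split(hsv)
def sub(m,r0,r1,c0,c1):
    o=np.zeros_like(m);o[r0:r1,c0:c1]=m[r0:r1,c0:c1];return o
red=sub(((H<8)|(H>172))&(S>120)&(V>90),215,245,225,260)
p=W[red];print('red',len(p),np.nanmean(p,0),np.nanmax(p[:,2]))
blue=sub((H>95)&(H<130)&(S>110),230,275,335,365)
p=W[blue];print('blue',len(p),np.nanmean(p,0)); q=p[:,:2]-np.nanmean(p[:,:2],0);u,s,v=np.linalg.svd(q);pr=q@v[0];print(v[0],pr.min(),pr.max(),np.nanmedian(p[:,2]))
z=W[:,:,2]
ring=sub((z>36)&(z<48)&~blue,205,245,340,380);p=W[ring]
ct=cv2.minEnclosingCircle(p[:,:2].astype(np.float32));print('cup',len(p),ct,p.mean(0))
fr=sub((z>106)&(z<114),165,245,200,285);p=W[fr]
print('frame',len(p),p.mean(0),cv2.minAreaRect(p[:,:2].astype(np.float32)),cv2.boxPoints(cv2.minAreaRect(p[:,:2].astype(np.float32))))
cv=sub((z>125),135,180,195,285);p=W[cv];print('cover',len(p),p.min(0),p.max(0))
for r in range(140,180,4):print(r,W[r,240].round(0))
```

```text
red 23 [450.42763542  88.79738306 131.64345345] 139.02838252046558
blue 95 [ 398.38985215 -210.06635881   44.16130539]
[-0.93095995  0.36512131] -34.2035122321079 35.44860008372759 44.47131973804153
cup 169 ((469.61346435546875, -234.74371337890625), 54.38152313232422) [ 476.45155039 -242.62649873   40.79758825]
frame 2053 [510.6006286   87.72619997 110.07365428] ((522.9705810546875, 87.23936462402344), (169.98472595214844, 191.11936950683594), 87.06415557861328) [[423.1832     7.252899]
 [614.05176   -2.535797]
 [622.75793  167.22583 ]
 [431.8894   177.01453 ]]
cover 1506 [610.42905101   3.33669549 125.01827772] [629.87372425 162.38415198 308.16379201]
140 [729. 104.  -3.]
144 [717. 103.  -0.]
148 [621.  79. 293.]
152 [621.  82. 260.]
156 [621.  85. 224.]
160 [620.  87. 189.]
164 [619.  90. 148.]
168 [615.  92. 121.]
172 [607.  93. 110.]
176 [596.  93. 108.]
```

Call:
{"fn": "servo_tool", "kwargs": {
  "motion": [
    [[0.33,-0.77,0.2,0,-0.16,0,0],[0.33,-0.77,0.2,0,-0.16,0,0],[0.33,-0.77,0.2,0,-0.16,0,0],[0.33,-0.77,0.2,0,-0.16,0,0],[0.33,-0.77,0.2,0,-0.16,0,0],[0.33,-0.77,0.2,0,-0.16,0,0],[0.33,-0.77,0.2,0,-0.16,0,0],[0.33,-0.77,0.2,0,-0.16,0,0],[0.33,-0.77,0.2,0,-0.16,0,0],[0.33,-0.77,0.2,0,-0.16,0,0]]
  ]
}}

```text
clock: 1.1
eef_pos: [299.8, 144.6, 306.8]
eef_rot: [3.007, 0.489, 2.855]
wrist_force: [-0.4, 0.6, -0.2]
finger_gap: 93.9
finger_force: 0.0
```

```bash
cat > log.py <<'E'
from h import *; import json,os
s=manip.read_state(); L=json.load(open('log.json')) if os.path.exists('log.json') else []
L.append([s['joints'].tolist(),s['eef_pos'].tolist(),s['eef_rot'].tolist()]);json.dump(L,open('log.json','w'))
np.set_printoptions(precision=3,suppress=True)
for k in('clock','joints','eef_pos','eef_rot','wrist_force','finger_gap','finger_force'):print(k,s[k])
E
python3 log.py
```

```text
clock 1.1
joints [ 0.547 -0.568  2.126 -0.282  1.158 -0.714]
eef_pos [299.823 144.604 306.789]
eef_rot [3.007 0.489 2.855]
wrist_force [-0.353  0.592 -0.214]
finger_gap 93.92895043957652
finger_force 0.0
```

Call:
{"fn": "servo_tool", "kwargs": {
  "motion": [
    [[0.1,-0.6,-0.2,0,0.2,0.1,0],[0.1,-0.6,-0.2,0,0.2,0.1,0],[0.1,-0.6,-0.2,0,0.2,0.1,0],[0.1,-0.6,-0.2,0,0.2,0.1,0],[0.1,-0.6,-0.2,0,0.2,0.1,0],[0.1,-0.6,-0.2,0,0.2,0.1,0],[0.1,-0.6,-0.2,0,0.2,0.1,0],[0.1,-0.6,-0.2,0,0.2,0.1,0]]
  ]
}}

```text
clock: 1.9
eef_pos: [348.4, -153.1, 203.5]
eef_rot: [3.076, -0.14, -3.082]
wrist_force: [0.6, 0.8, 1.7]
finger_gap: 93.9
finger_force: 0.0
```

```bash
python3 log.py
```

```text
clock 1.9
joints [-0.498  0.015  1.863 -0.018  1.417 -2.12 ]
eef_pos [ 348.445 -153.092  203.487]
eef_rot [ 3.076 -0.14  -3.082]
wrist_force [0.636 0.837 1.67 ]
finger_gap 93.89527583695991
finger_force 0.0
```

```bash
cat > kin.py <<'E'
import json,numpy as np
from scipy.spatial.transform import Rotation as Rn
from scipy.optimize import least_squares
def R(a,t): return Rn.from_euler(a,t).as_matrix()
e3=np.array([0,0,1.])
def fk(q,p):
    a,off,h,L1,L2,a3,L6=p
    r1=R('z',q[0]);r2=r1@R('y',q[1]);r3=r2@R('y',q[2]);r5=r3@R('z',q[3])@R('y',q[4]);r6=r5@R('z',q[5])
    x=r1@[a,off,h]+r2@[0,0,L1]+r3@[a3,0,L2]+r6@[0,0,L6]
    return x,r6
def load():
    L=json.load(open('log.json'))
    L.append([[1.25939,.300419,1.521503,0.000028,1.320693,-.066585],[133.226,533.386,204.948],[-3.140574,0,2.896768]])
    return L
def fit():
    L=load()
    f=lambda p:np.concatenate([fk(q,p)[0]-np.array(x) for q,x,r in L]+[(p-np.array([0,37,400,450,400,0,250]))*1e-4])
    s=least_squares(f,[0,37,400,450,400,0,250.]);return s.x,np.abs(s.fun).max()
lo=np.array([-3.03,-.79,.23,-1.04,0,-2.55]);hi=np.array([3.03,2.21,2.52,4.18,3.07,2.55])
def ik(pos,rot,p,C,seeds=None,n=40):
    rng=np.random.default_rng(0);out=[]
    f=lambda q:(lambda x,r:np.r_[(x-pos)/100,(Rn.from_matrix((r@C).T@rot).as_rotvec())])(*fk(q,p))
    for s in (seeds or [])+[rng.uniform(lo,hi) for _ in range(n)]:
        o=least_squares(f,np.clip(s,lo+1e-3,hi-1e-3),bounds=(lo,hi))
        if o.cost<1e-5 and not any(np.abs(o.x-k).max()<.05 for k in out):out.append(o.x)
    return out
E
python3 - <<'E'
from kin import *
np.set_printoptions(precision=3,suppress=True)
p,e=fit();print(p.round(1),e)
for q,x,r in load():
    print((fk(q,p)[1].T@Rn.from_euler('xyz',r).as_matrix()).round(3).tolist())
E
```

```text
[  0.   36.6 221.2 424.2 447.5  40.9 270.6] 0.01788063848009757
[[0.0, -1.0, -0.0], [1.0, 0.0, -0.0], [0.0, -0.0, 1.0]]
[[0.0, -1.0, -0.0], [1.0, 0.0, -0.0], [0.0, -0.0, 1.0]]
[[0.0, -1.0, 0.0], [1.0, 0.0, -0.0], [0.0, 0.0, 1.0]]
```

```bash
cat > plan.py <<'E'
from kin import *
np.set_printoptions(precision=2,suppress=True)
p,_=fit();C=R('z',np.pi/2)
H0=np.array([401.2,-211.2,38]);psi=-.374
F=np.array([523,87.2]);fy=-.0513
fx=np.array([np.cos(fy),np.sin(fy),0]);fyv=np.array([-fx[1],fx[0],0]);Fo=np.array([523,87.2,0])
mouth=Fo+15*fx
def toolR(yaw,th,al,be,g):
    # handle frame tool: y = g*Y, z=(sin al,0,-cos al)
    z=np.array([np.sin(al),0,-np.cos(al)]);y=np.array([0,g,0.]);x=np.cross(y,z)
    return R('z',yaw)@R('x',th+be)@np.c_[x,y,z]
def track(q,poses):
    qs=[q]
    for pos,rot in poses:
        f=lambda v:(lambda x,r:np.r_[(x-pos)/100,Rn.from_matrix((r@C).T@rot).as_rotvec()])(*fk(v,p))
        o=least_squares(f,np.clip(qs[-1],lo+1e-3,hi-1e-3),bounds=(lo,hi))
        if o.cost>1e-4:return qs,False
        qs.append(o.x)
    return qs,True
E
cat > s.py <<'E'
from plan import *
import itertools
res=[]
for al,be,g in itertools.product([0,.4,.75],[-.45,0,.45],[1,-1]):
    r0=toolR(psi,0,al,be,g);s0=[q for q in ik(H0+19*r0[:,2],r0,p,C,n=12)]
    for q0 in s0:
      for phi,sg in itertools.product([-.6,0,.8,1.57,2.3],[1,-1]):
        X=np.array([np.cos(phi),np.sin(phi),0]);Y=np.array([-X[1],X[0],0])
        th=-sg*1.87   # opening -> sg*Y
        zp=210
        G=mouth-85*X-30*sg*Y;G[2]=zp
        up=H0+[0,0,190];N=12
        poses=[(H0+[0,0,190*t]+19*r0[:,2],r0) for t in np.linspace(.25,1,4)]
        for t in np.linspace(0,1,N+1)[1:]:
            r=toolR(psi+t*(phi-psi),0,al,be,g);poses.append((up+t*(G-up)+19*r[:,2],r))
        for t in np.linspace(0,1,N+1)[1:]:
            r=toolR(phi,t*th,al,be,g);poses.append((G+19*r[:,2],r))
        qs,ok=track(q0,poses)
        if not ok: continue
        qs=np.array(qs);jump=np.abs(np.diff(qs,axis=0)).max();mar=np.minimum(qs-lo,hi-qs).min()
        # clearance
        pts=[]
        for d in (78,110,140):
            for a in np.linspace(-37,37,3):
                for b in np.linspace(-88,88,5):pts.append(G-d*r[:,2]+a*r[:,0]+b*r[:,1])
        for d in(-19,20,60):
            for b in(-28,28):pts.append(G-d*r[:,2]+b*r[:,1])
        pts=np.array(pts);l=(pts-Fo)@np.c_[fx,fyv]
        inn=(l[:,0]>-115)&(l[:,0]<115)&(np.abs(l[:,1])<90)
        cl=(pts[inn,2]-110).min() if inn.any() else 999
        w=l[:,0];cov=((l[:,0]>70)&(np.abs(l[:,1])<85)).any()
        res.append((jump,mar,cl,cov,pts[:,2].min(),al,be,g,phi,sg,q0,qs[-1]))
res.sort(key=lambda r:r[0])
for r in res:
    if r[2]>15 and r[1]>.02 and not r[3] and r[0]<1.2:print(*[round(float(v),2) for v in r[:10]],r[10],r[11])
print(len(res))
E
python3 s.py
```

```text
0.17 0.12 24.72 0.0 134.72 0.0 -0.45 1.0 0.0 -1.0 [-0.32  0.4   1.96 -0.59  0.9  -1.12] [-0.36  0.47  1.91  1.2   1.7  -2.43]
0.17 0.45 24.72 0.0 134.72 0.0 -0.45 -1.0 0.0 -1.0 [-0.32  0.4   1.96 -0.59  0.9   2.02] [-0.36  0.47  1.91  1.2   1.7   0.71]
0.19 0.45 24.72 0.0 134.72 0.0 -0.45 -1.0 0.8 -1.0 [-0.32  0.4   1.96 -0.59  0.9   2.02] [-0.25  0.77  1.38  0.69  2.26  0.57]
0.19 0.27 24.72 0.0 134.72 0.0 0.45 1.0 -0.6 1.0 [-0.79  0.44  1.89  0.48  1.05 -2.28] [ 0.43  0.81  1.3  -0.73  2.28 -0.61]
0.25 0.18 70.23 0.0 127.78 0.75 0.45 -1.0 1.57 1.0 [-0.93  0.34  2.34  1.68  0.69 -0.32] [-0.5   0.41  2.05  1.75  1.29 -2.36]
0.25 0.18 88.97 0.0 58.62 0.75 0.45 -1.0 1.57 -1.0 [-0.93  0.34  2.34  1.68  0.69 -0.32] [-0.31  1.07  1.28  1.28  2.61  1.48]
0.26 0.04 24.72 0.0 134.72 0.0 -0.45 1.0 -0.6 -1.0 [-0.32  0.4   1.96 -0.59  0.9  -1.12] [-0.24  0.26  2.24  1.77  1.24 -2.51]
0.76 0.12 68.93 0.0 88.28 0.75 0.0 -1.0 0.8 -1.0 [-0.68  0.24  2.4   2.38  0.3  -1.06] [-0.48  0.71  1.81  1.28  2.04  0.82]
0.76 0.12 77.34 0.0 88.28 0.75 0.0 -1.0 1.57 -1.0 [-0.68  0.24  2.4   2.38  0.3  -1.06] [-0.3   1.01  1.17  0.95  2.56  0.96]
36
```

```bash
cat > go.py <<'E'
from plan import *
from cell import manip
def cur():
    s=manip.read_state();return s['eef_pos'],Rn.from_euler('xyz',s['eef_rot']).as_matrix()
def frac(goals,base=None):
    x,r=base or cur()
    for P,Rt in goals:
        d=(np.array(P)-x)/500;w=Rn.from_matrix(Rt@r.T).as_rotvec()
        print(d.round(4).tolist()+(w/np.pi).round(4).tolist(),'rows>=',max(np.linalg.norm(d)*10,np.degrees(np.linalg.norm(w))/8.59).round(1))
E
python3 - <<'E'
from go import *
r0=toolR(psi,0,0,-.45,-1)
T=H0+19*r0[:,2];print(T,T-110*r0[:,2])
frac([(T-110*r0[:,2],r0),(T,r0)])
E
```

```text
[ 398.18 -218.89   20.89] [ 415.66 -174.35  119.94]
[0.1344, -0.0425, -0.1671, 0.0856, 0.1559, 0.8376] rows>= 17.9
[0.0995, -0.1316, -0.3652, 0.0856, 0.1559, 0.8376] rows>= 17.9
```

Call:
{"fn": "servo_tool", "kwargs": {
  "motion": [
    [[0.1,0,0,0,0,-0.47,0.5],[0.1,0,0,0,0,-0.47,0.5],[0.1,0,0,0,0,-0.47,0.5],[0.1,0,0,0,0,-0.47,0.5],[0.1,0,0,0,0,-0.47,0.5],[0.1,0,0,0,0,-0.47,0.5],[0.1,0,0,0,0,-0.47,0.5],[0.1,0,0,0,0,-0.47,0.5],[0.1,0,0,0,0,-0.47,0.5],[0.1,0,0,0,0,-0.47,0.5]]
  ]
}}

```text
clock: 2.9
eef_pos: [398.4, -150.5, 204.9]
eef_rot: [3.079, -0.137, 1.719]
wrist_force: [0.8, 0.1, -0.5]
finger_gap: 47.1
finger_force: 0.0
```

Call:
{"fn": "servo_tool", "kwargs": {
  "motion": [
    [[0,0,0,0,0,-0.45,0.5],[0,0,0,0,0,-0.45,0.5],[0,0,0,0,0,-0.45,0.5],[0,0,0,0,0,-0.45,0.5],[0,0,0,0,0,-0.45,0.5],[0,0,0,0,0,-0.45,0.5],[0,0,0,0,0,-0.45,0.5],[0,0,0,0,0,-0.45,0.5],[0,0,0,0,0,-0.45,0.5],[0,0,0,0,0,-0.45,0.5]]
  ]
}}

```text
clock: 3.9
eef_pos: [398.4, -150.3, 204.9]
eef_rot: [3.078, -0.135, 0.306]
wrist_force: [0.8, -0.1, -0.1]
finger_gap: 46.8
finger_force: 0.0
```

```bash
python3 log.py
python3 - <<'E'
from go import *
from h import save
c,W=save('wrist','w1')
r0=toolR(psi,0,0,-.45,-1)
T=H0+19*r0[:,2]
frac([(T-110*r0[:,2],r0),(T,r0)])
E
```

```text
clock 3.9
joints [-0.479 -0.071  1.943  0.055  1.13   0.77 ]
eef_pos [ 398.432 -150.323  204.919]
eef_rot [ 3.078 -0.135  0.306]
wrist_force [ 0.763 -0.109 -0.078]
finger_gap 46.78815925101043
finger_force 0.0
[0.0344, -0.0481, -0.17, -0.1238, 0.0476, -0.2213] rows>= 5.4
[-0.0006, -0.1372, -0.3681, -0.1238, 0.0476, -0.2213] rows>= 5.4
```

View pics/w1.png

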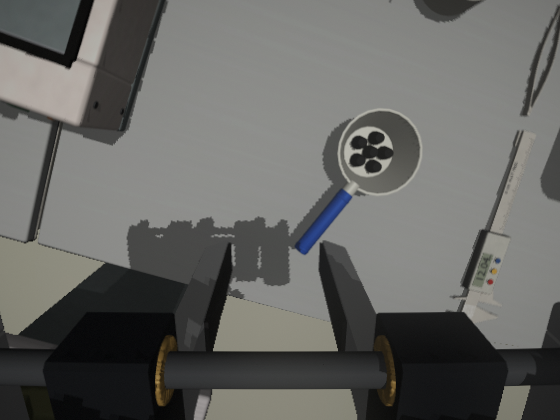

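Wrist view: cup at (378,152) with six plugs in it, blue sleeve from (352,185) to (300,250). The caliper and the feeder corner are clear of the path. I'll refine the handle position from this picture.

Run:
```python
from go import *
import cv2
im=cv2.imread('pics/w1.png');W=np.load('pics/w1.npy')
H,S,V=cv2.split(cv2.cvtColor(im,cv2.COLOR_BGR2HSV))
m=(H>100)&(H<130)&(S>120);m[:, :280]=0;m[:, 370:]=0;m[:170]=0;m[262:]=0
p=W[m];p=p[np.isfinite(p[:,0])];p=p[p[:,2]>34]
c=p.mean(0);u,s,v=np.linalg.svd(p[:,:2]-c[:2],full_matrices=False);pr=(p[:,:2]-c[:2])@v[0]
print(len(p),c,v[0],np.arctan(v[0][1]/v[0][0]),pr.min(),pr.max(),p[:,2].max())
```

```text
982 [ 399.87 -208.84   43.74] [-0.93  0.37] -0.3742286943611506 -36.92222852724873 37.1307575168661 47.02464794006454
```

Call:
{"fn": "servo_tool", "kwargs": {
  "motion": [
    [[0.037,-0.046,-0.17,-0.124,0.048,-0.221,0.5],[0.037,-0.046,-0.17,-0.124,0.048,-0.221,0.5],[0.037,-0.046,-0.17,-0.124,0.048,-0.221,0.5],[0.037,-0.046,-0.17,-0.124,0.048,-0.221,0.5],[0.037,-0.046,-0.17,-0.124,0.048,-0.221,0.5],[0.037,-0.046,-0.17,-0.124,0.048,-0.221,0.5],[0.037,-0.046,-0.17,-0.124,0.048,-0.221,0.5]]
  ]
}}

```text
clock: 4.65
eef_pos: [417.3, -173.1, 119.4]
eef_rot: [2.69, 0.005, -0.365]
wrist_force: [0.8, 0.5, -0.1]
finger_gap: 47.1
finger_force: 0.0
```

```bash
sed -i 's/401.2,-211.2,38/402.5,-210,38/' plan.py
python3 - <<'E'
from go import *
r0=toolR(psi,0,0,-.45,-1)
T=H0+19*r0[:,2]
frac([(T-50*r0[:,2],r0),(T,r0)]);print(cur()[0])
E
```

```text
[-0.0198, -0.0487, -0.107, -0.0001, -0.0018, -0.0029] rows>= 1.2
[-0.0357, -0.0892, -0.197, -0.0001, -0.0018, -0.0029] rows>= 2.2
[ 417.34 -173.11  119.41]
```

Call:
{"fn": "servo_tool", "kwargs": {
  "motion": [
    [[-0.02,-0.049,-0.107,0,-0.002,-0.003,0.5],[-0.02,-0.049,-0.107,0,-0.002,-0.003,0.5],[-0.029,-0.072,-0.16,0,-0.002,-0.003,0.5],[-0.036,-0.089,-0.196,0,-0.002,-0.003,0.5],[-0.036,-0.089,-0.196,0,-0.002,-0.003,0.5],[-0.036,-0.089,-0.196,0,-0.002,-0.003,1],[-0.036,-0.089,-0.196,0,-0.002,-0.003,1],[-0.036,-0.089,-0.196,0,-0.002,-0.003,1],[-0.036,-0.089,-0.196,0,-0.002,-0.003,1],[-0.036,-0.089,-0.196,0,-0.002,-0.003,1]]
  ],
  "newtons": 40
}}

```text
clock: 5.65
eef_pos: [399.0, -218.8, 22.8]
eef_rot: [2.693, -0.004, -0.376]
wrist_force: [-0.4, 0.5, 1.2]
finger_gap: 13.9
finger_force: 40.0
```

```bash
python3 log.py
python3 - <<'E'
from go import *
x,r=cur()
r0=toolR(psi,0,0,-.45,-1);print(Rn.from_matrix(r0.T@r).as_rotvec(), x-19*r[:,2])
phi=0.;X=np.array([1.,0,0]);Y=np.array([0,1.,0]);G=mouth-85*X+30*Y;G[2]=210;print(mouth,G)
r1=toolR(phi,0,0,-.45,-1)
# keep G for grasp point; path: up 190, then over with yaw
frac([(x+[0,0,190],r),(G+19*r1[:,2],r1)])
E
```

```text
clock 5.65
joints [-0.324  0.401  1.955 -0.586  0.899  2.022]
eef_pos [ 399.043 -218.807   22.838]
eef_rot [ 2.693 -0.004 -0.376]
wrist_force [-0.429  0.475  1.24 ]
finger_gap 13.865101324251736
finger_force 40.00046253204346
[0. 0. 0.] [ 402.01 -211.13   39.96]
[537.98  86.43   0.  ] [452.98 116.43 210.  ]
[0.0, 0.0, 0.38, 0.0, 0.0, 0.0] rows>= 3.8
[0.1079, 0.6539, 0.3401, -0.0003, 0.0012, 0.1198] rows>= 7.4
```

Call:
{"fn": "servo_tool", "kwargs": {
  "motion": [
    [[0,0,0.03,0,0,0,1],[0,0,0.08,0,0,0,1],[0,0,0.14,0,0,0,1],[0,0,0.2,0,0,0,1],[0,0,0.26,0,0,0,1],[0,0,0.31,0,0,0,1],[0,0,0.35,0,0,0,1],[0,0,0.37,0,0,0,1],[0,0,0.38,0,0,0,1],[0,0,0.38,0,0,0,1]]
  ]
}}

```text
clock: 6.65
eef_pos: [398.8, -218.8, 212.2]
eef_rot: [2.693, -0.003, -0.377]
wrist_force: [0.2, -0.4, -2.0]
finger_gap: 13.8
finger_force: 40.0
```

Call:
{"fn": "servo_tool", "kwargs": {
  "motion": [
    [[0.003,0.02,0,0,0,0.004,1],[0.008,0.05,0,0,0,0.01,1],[0.015,0.09,0,0,0,0.02,1],[0.023,0.14,-0.01,0,0,0.03,1],[0.032,0.19,-0.01,0,0,0.04,1],[0.041,0.25,-0.01,0,0,0.05,1],[0.05,0.31,-0.02,0,0,0.06,1],[0.06,0.37,-0.02,0,0,0.07,1],[0.07,0.43,-0.02,0,0,0.08,1],[0.08,0.48,-0.03,0,0,0.09,1]]
  ]
}}

```text
clock: 7.65
eef_pos: [438.6, 23.1, 196.9]
eef_rot: [2.693, -0.002, -0.091]
wrist_force: [-0.2, -0.7, -1.4]
finger_gap: 14.1
finger_force: 40.0
```

Call:
{"fn": "servo_tool", "kwargs": {
  "motion": [
    [[0.01,0.06,-0.003,0,0,0.01,1],[0.018,0.11,-0.006,0,0,0.02,1],[0.024,0.15,-0.01,0,0,0.027,1],[0.028,0.17,-0.01,0,0,0.03,1],[0.028,0.174,-0.01,0,0,0.03,1],[0.028,0.174,-0.01,0,0,0.03,1]]
  ]
}}

```text
clock: 8.25
eef_pos: [452.6, 107.9, 192.2]
eef_rot: [2.693, -0.002, 0.0]
wrist_force: [-0.9, 0.2, -1.2]
finger_gap: 14.2
finger_force: 40.0
```

```bash
python3 log.py
cat > tip.py <<'E'
from go import *
x,r=cur();G=x-19*r[:,2];print('grasp',G)
for a in np.radians([10,40,70,80,90,100,107]):
    q=R('x',a)@r;frac([(G+19*q[:,2],q)])
E
python3 tip.py
python3 - <<'E'
from h import *
c,W=save('wrist','w2')
E
```

```text
clock 8.25
joints [ 0.39   0.238  1.697 -0.42   1.402  2.074]
eef_pos [452.589 107.886 192.167]
eef_rot [ 2.693 -0.002  0.   ]
wrist_force [-0.912  0.228 -1.241]
finger_gap 14.150134949657723
finger_force 40.017396211624146
grasp [452.55 116.13 209.29]
[0.0, 0.0062, -0.0023, 0.0556, 0.0, -0.0] rows>= 1.2
[0.0, 0.0259, -0.0026, 0.2222, -0.0, -0.0] rows>= 4.7
[0.0, 0.043, 0.007, 0.3889, 0.0, 0.0] rows>= 8.1
[0.0, 0.0473, 0.0121, 0.4444, 0.0, 0.0] rows>= 9.3
[0.0, 0.0507, 0.0178, 0.5, 0.0, -0.0] rows>= 10.5
[0.0, 0.0531, 0.024, 0.5556, -0.0, -0.0] rows>= 11.6
[0.0, 0.054, 0.0285, 0.5944, 0.0, -0.0] rows>= 12.5
```

View pics/w2.png

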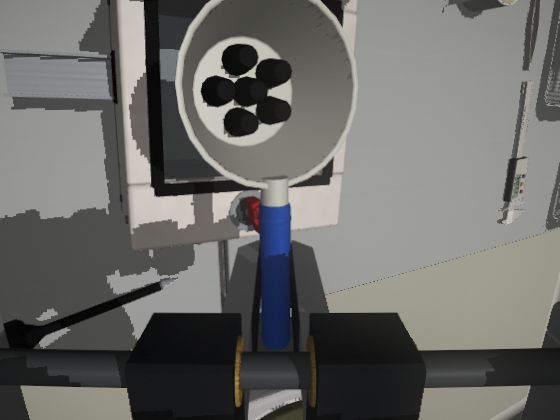

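The cup is held level at (268,90) with all six plugs in it, above the hopper mouth. The wing at (255,212) is clear. Next is the tip.

Call:
{"fn": "servo_tool", "kwargs": {
  "motion": [
    [[0,0.005,-0.002,0.04,0,0,1],[0,0.009,-0.003,0.08,0,0,1],[0,0.014,-0.003,0.12,0,0,1],[0,0.019,-0.003,0.16,0,0,1],[0,0.023,-0.003,0.2,0,0,1],[0,0.028,-0.002,0.24,0,0,1],[0,0.032,0,0.28,0,0,1],[0,0.037,0.002,0.32,0,0,1],[0,0.04,0.005,0.36,0,0,1],[0,0.043,0.007,0.39,0,0,1]]
  ]
}}

```text
clock: 9.3
eef_pos: [452.9, 128.3, 196.2]
eef_rot: [-2.36, -0.002, -0.006]
wrist_force: [0.6, 1.2, -1.7]
finger_gap: 14.0
finger_force: 40.0
```

```bash
python3 log.py|head -3
python3 - <<'E'
from go import *
x,r=cur();G=x-19*r[:,2];print(G,np.degrees(np.arctan2(r[1,2],-r[2,2])))
for a in np.radians([10,20,30,37]):
    q=R('x',a)@r;frac([(G+19*q[:,2],q)])
E
```

```text
clock 9.3
joints [-0.217  0.191  1.877  0.782  1.359  1.071]
eef_pos [452.907 128.297 196.185]
[452.8  114.92 209.68] 44.75483166283527
[0.0, 0.0043, 0.0051, 0.0556, -0.0, 0.0] rows>= 1.2
[0.0, 0.0076, 0.0108, 0.1111, -0.0, 0.0] rows>= 2.3
[0.0, 0.0099, 0.017, 0.1667, 0.0, 0.0] rows>= 3.5
[0.0, 0.0109, 0.0215, 0.2056, 0.0, 0.0] rows>= 4.3
```

Call:
{"fn": "servo_tool", "kwargs": {
  "motion": [
    [[0,0.002,0.0025,0.028,0,0,1],[0,0.0043,0.005,0.056,0,0,1],[0,0.006,0.008,0.083,0,0,1],[0,0.0076,0.011,0.111,0,0,1],[0,0.009,0.014,0.139,0,0,1],[0,0.01,0.017,0.167,0,0,1],[0,0.0105,0.02,0.19,0,0,1],[0,0.011,0.022,0.21,0,0,1],[0,0.011,0.022,0.21,0,0,1],[0,0.011,0.022,0.21,0,0,1]]
  ]
}}

```text
clock: 10.3
eef_pos: [452.9, 134.6, 206.8]
eef_rot: [-1.707, 0.001, -0.004]
wrist_force: [0.5, 0.5, 0.3]
finger_gap: 13.9
finger_force: 40.0
```

Call:
{"fn": "servo_tool", "kwargs": {
  "motion": [
    [[0,0,0,0,0,0,1],[0,0,0,0,0,0,1],[0,0,0,0,0,0,1],[0,0,0,0,0,0,1],[0,0,0,0,0,0,1]]
  ]
}}

```text
clock: 10.8
eef_pos: [452.8, 135.1, 207.0]
eef_rot: [-1.705, 0.0, -0.003]
wrist_force: [-0.4, 0.2, -0.8]
finger_gap: 13.9
finger_force: 40.0
```

```bash
python3 log.py|head -4
python3 - <<'E'
from h import *
c,W=save('wrist','w3'); d,_=save('top','t3')
a=cv2.imread('pics/w3.png');b=cv2.imread('pics/t3.png')[130:250,180:400]
b=cv2.resize(b,None,fx=2.5,fy=2.5);a=cv2.resize(a,(400,300))
o=np.zeros((600,560,3),np.uint8);o[:300,:400]=a;o[300:600,:550]=b;cv2.imwrite('pics/c3.png',o)
E
```

```text
clock 10.8
joints [-0.364  0.476  1.915  1.212  1.712  0.701]
eef_pos [452.796 135.139 207.034]
eef_rot [-1.705  0.    -0.003]
```

View pics/c3.png

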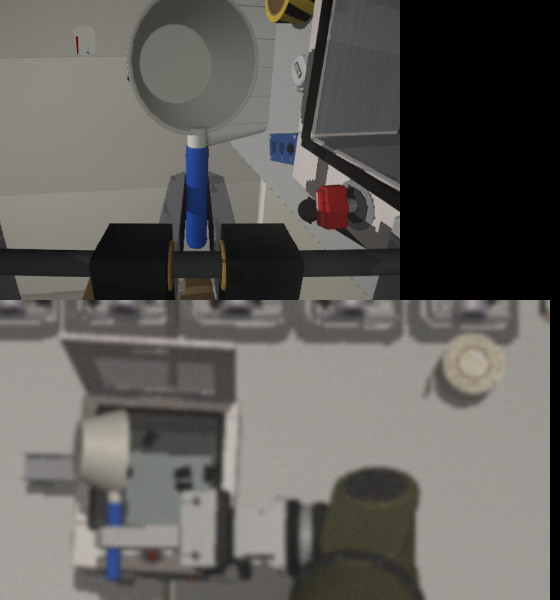

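The cup is empty (inside visible at (190,65)). Plugs lie in the hopper at (150,437) and (183,478), with the rest hidden under the gripper. I'll turn the cup back upright and return it to its spot.

Run:
```python
from go import *
x,r=cur();G=x-19*r[:,2]
r1=toolR(0,0,0,-.45,-1);h=R('x',-.47*np.pi)@r
up=np.array([399,-218.8,210.]);r0=toolR(psi,0,0,-.45,-1)
frac([(G+[0,0,15]+19*h[:,2],h),(G+[0,0,15]+19*r1[:,2],r1)])
```

```text
[0.0, -0.0392, -0.0029, -0.47, -0.0, 0.0] rows>= 9.8
[-0.0001, -0.0542, 0.0009, -0.6005, 0.0007, 0.0008] rows>= 12.6
```

Call:
{"fn": "servo_tool", "kwargs": {
  "motion": [
    [[0,-0.004,0.02,-0.04,0,0,1],[0,-0.04,0.03,-0.47,0,0,1],[0,-0.04,0.03,-0.47,0,0,1],[0,-0.04,0.03,-0.47,0,0,1],[0,-0.04,0.03,-0.47,0,0,1],[0,-0.04,0.03,-0.47,0,0,1],[0,-0.04,0.03,-0.47,0,0,1],[0,-0.04,0.03,-0.47,0,0,1],[0,-0.04,0.03,-0.47,0,0,1],[0,-0.04,0.03,-0.47,0,0,1]]
  ]
}}

```text
clock: 11.9
eef_pos: [453.1, 115.1, 223.0]
eef_rot: [3.097, -0.006, -0.001]
wrist_force: [-0.7, -1.4, -1.3]
finger_gap: 13.9
finger_force: 40.0
```

Call:
{"fn": "servo_tool", "kwargs": {
  "motion": [
    [[-0.005,-0.05,0,-0.04,0,0,1],[-0.02,-0.12,0,-0.08,0,-0.02,1],[-0.04,-0.2,0,-0.13,0,-0.04,1],[-0.05,-0.28,0,-0.13,0,-0.055,1],[-0.06,-0.36,0,-0.13,0,-0.07,1],[-0.075,-0.44,0,-0.13,0,-0.085,1],[-0.09,-0.52,0,-0.13,0,-0.1,1],[-0.1,-0.6,0,-0.13,0,-0.115,1],[-0.107,-0.66,0,-0.13,0,-0.12,1],[-0.107,-0.67,0,-0.13,0,-0.12,1]]
  ]
}}

```text
clock: 12.9
eef_pos: [398.4, -222.1, 221.8]
eef_rot: [2.703, -0.078, -0.37]
wrist_force: [0.0, -0.2, -1.0]
finger_gap: 14.0
finger_force: 40.0
```

```bash
python3 log.py|head -4
python3 - <<'E'
from go import *
r0=Rn.from_euler('xyz',[2.693,-.004,-.376]).as_matrix()
x=np.array([399,-218.8,22.8])
frac([(x+[0,0,25],r0),(x,r0)])
E
```

```text
clock 12.9
joints [-0.335  0.052  1.837 -0.47   1.23   1.778]
eef_pos [ 398.355 -222.088  221.846]
eef_rot [ 2.703 -0.078 -0.37 ]
[0.0013, 0.0066, -0.3481, 0.0055, 0.023, -0.0019] rows>= 3.5
[0.0013, 0.0066, -0.3981, 0.0055, 0.023, -0.0019] rows>= 4.0
```

Call:
{"fn": "servo_tool", "kwargs": {
  "motion": [
    [[0.001,0.007,-0.06,0.005,0.023,-0.002,1],[0.001,0.007,-0.14,0.005,0.023,-0.002,1],[0.001,0.007,-0.22,0.005,0.023,-0.002,1],[0.001,0.007,-0.3,0.005,0.023,-0.002,1],[0.001,0.007,-0.35,0.005,0.023,-0.002,1],[0.001,0.007,-0.37,0.005,0.023,-0.002,1]]
  ]
}}

```text
clock: 13.5
eef_pos: [398.8, -215.5, 34.8]
eef_rot: [2.692, -0.001, -0.372]
wrist_force: [-0.2, -0.9, -1.1]
finger_gap: 13.9
finger_force: 40.0
```

Run:
```python
from go import *
r0=Rn.from_euler('xyz',[2.693,-.004,-.376]).as_matrix()
x=np.array([399,-218.8,22.8])
frac([(x,r0),(x-115*r0[:,2],r0)]);print(*cur()[0])
```

```text
[0.0005, -0.0067, -0.024, 0.0001, -0.001, -0.0012] rows>= 0.2
[0.0363, 0.0864, 0.1833, 0.0001, -0.001, -0.0012] rows>= 2.1
398.75798690121326 -215.45116491499343 34.78068328664022
```

Call:
{"fn": "servo_tool", "kwargs": {
  "motion": [
    [[0,-0.003,-0.012,0,-0.001,-0.001,1],[0,-0.003,-0.02,0,-0.001,-0.001,1],[0,-0.003,-0.024,0,-0.001,-0.001,1],[0,-0.003,-0.024,0,-0.001,-0.001,1],[0,-0.003,-0.024,0,-0.001,-0.001,0.5],[0,-0.003,-0.024,0,-0.001,-0.001,0.5],[0,-0.003,-0.024,0,-0.001,-0.001,0.5]]
  ]
}}

```text
clock: 14.2
eef_pos: [400.0, -218.0, 25.3]
eef_rot: [2.693, -0.009, -0.376]
wrist_force: [-0.2, -0.2, -0.2]
finger_gap: 34.5
finger_force: 0.0
```

Call:
{"fn": "servo_tool", "kwargs": {
  "motion": [
    [[0.008,0.02,0.042,0,0,0,0.5],[0.018,0.046,0.1,0,0,0,0.5],[0.036,0.092,0.2,0,0,0,0.5],[0.036,0.092,0.24,0,0,0,0.5],[0.036,0.092,0.3,0,0,0,0.5]]
  ]
}}

```text
clock: 14.7
eef_pos: [417.9, -171.2, 176.3]
eef_rot: [2.693, -0.008, -0.375]
wrist_force: [-0.0, -0.3, 0.4]
finger_gap: 47.2
finger_force: 0.0
```

```bash
python3 log.py
python3 - <<'E'
from h import *
c,W=save('wrist','w4'); d,T=save('top','t4')
a=cv2.imread('pics/w4.png');b=cv2.imread('pics/t4.png')
bb=cv2.resize(b[140:250,180:400],None,fx=2.5,fy=2.5);o=np.zeros((575,560,3),np.uint8);o[:300,:400]=cv2.resize(a,(400,300));o[300:,:550]=bb;cv2.imwrite('pics/c4.png',o)
E
```

```text
clock 14.7
joints [-0.212  0.165  1.826 -0.468  1.256  1.906]
eef_pos [ 417.877 -171.241  176.277]
eef_rot [ 2.693 -0.008 -0.375]
wrist_force [-0.033 -0.279  0.388]
finger_gap 47.19153600066581
finger_force 0.0
```

View pics/c4.png

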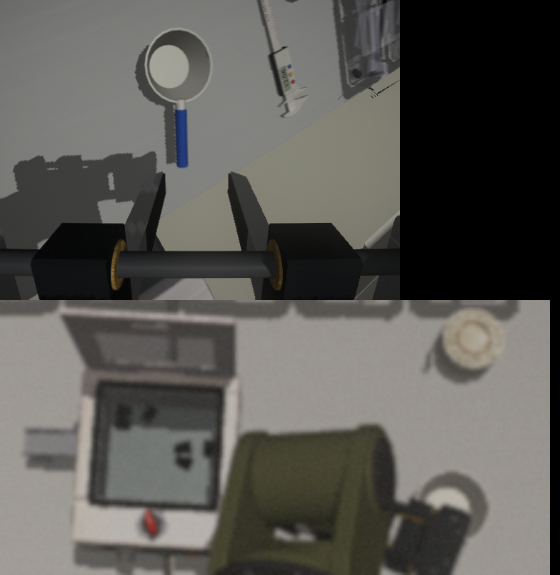

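The cup stands upright and free at (178,65) in the wrist inset. In the top inset the wing is at (150,523) and dark plugs show at (122,417), (148,412), (183,455) and (210,448). I'll go above the wing for a close look.

Run:
```python
from go import *
r=toolR(-.05,0,0,0,-1)
frac([([420,91,270],r)]);print(ik(np.array([420,91,270.]),r,p,C,n=10))
```

```text
[0.0015, 0.5261, 0.183, 0.1409, -0.0259, 0.1028] rows>= 5.6
[array([ 0.13, -0.02,  1.74, -0.  ,  1.43,  1.75])]
```

Call:
{"fn": "servo_tool", "kwargs": {
  "motion": [
    [[0,0.06,0.1,0.02,0,0.02,0.55],[0,0.13,0.18,0.05,-0.01,0.04,0.55],[0,0.22,0.18,0.08,-0.02,0.06,0.55],[0,0.31,0.18,0.14,-0.026,0.103,0.55],[0,0.4,0.18,0.14,-0.026,0.103,0.55],[0,0.48,0.18,0.14,-0.026,0.103,0.55],[0,0.526,0.18,0.14,-0.026,0.103,0.55],[0,0.526,0.18,0.14,-0.026,0.103,0.55],[0,0.526,0.18,0.14,-0.026,0.103,0.55]]
  ]
}}

```text
clock: 15.7
eef_pos: [417.7, 91.0, 264.4]
eef_rot: [3.138, 0.005, -0.047]
wrist_force: [0.1, 0.3, 0.3]
finger_gap: 42.1
finger_force: 0.0
```

```bash
python3 log.py
python3 - <<'E'
from h import *
c,W=save('wrist','w5')
im=cv2.imread('pics/w5.png')
H,S,V=cv2.split(cv2.cvtColor(im,cv2.COLOR_BGR2HSV))
m=((H<8)|(H>172))&(S>120)&(V>60)
p=W[m];p=p[np.isfinite(p[:,0])];p=p[(p[:,2]>132)&(p[:,2]<142)]
print(len(p),p.mean(0),cv2.minAreaRect(p[:,:2].astype(np.float32)))
z=W[:,:,2];q=W[(z>106)&(z<112.5)&(W[:,:,0]<640)&(W[:,:,0]>400)&(W[:,:,1]>-20)&(W[:,:,1]<200)]
print(len(q),cv2.minAreaRect(q[:,:2].astype(np.float32)))
E
```

```text
clock 15.7
joints [ 0.131 -0.019  1.746 -0.003  1.42   1.749]
eef_pos [417.661  90.997 264.429]
eef_rot [ 3.138  0.005 -0.047]
wrist_force [0.098 0.344 0.334]
finger_gap 42.121026669957104
finger_force 0.0
192 [453.11582783  90.97729814 134.95375537] ((452.8544921875, 90.81355285644531), (25.89912986755371, 9.404967308044434), 8.90540885925293)
12983 ((502.9984130859375, 88.31229400634766), (170.78155517578125, 145.68406677246094), 87.35590362548828)
```

View pics/w5.png

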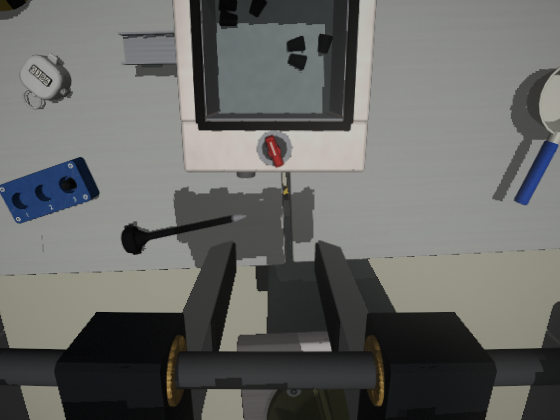

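All six plugs are visible in the hopper: (228,5), (228,18), (258,7), (296,44), (298,62), (325,43). The red wing is at (274,150), about 0.2 rad from locked.

Call:
{"fn": "servo_tool", "kwargs": {
  "motion": [
    [[0.07,0,-0.1,0,0,0.064,0.55],[0.07,0,-0.18,0,0,0.064,0.55],[0.07,0,-0.2,0,0,0.064,0.55],[0.07,0,-0.24,0,0,0.064,0.55],[0.07,0,-0.28,0,0,0.064,0.55],[0.07,0,-0.286,0,0,0.064,0.55],[0.07,0,-0.286,0,0,0.064,0.7],[0.07,0,-0.286,0,0,0.064,1],[0.07,0,-0.286,0,0,0.064,1],[0.07,0,-0.286,0,0,0.064,1]]
  ],
  "newtons": 15
}}

```text
clock: 16.75
eef_pos: [453.1, 91.1, 122.7]
eef_rot: [3.138, 0.004, 0.153]
wrist_force: [-0.3, -0.3, 0.2]
finger_gap: 13.9
finger_force: 0.0
```

```bash
python3 log.py
```

```text
clock 16.75
joints [ 0.121  0.2    1.853 -0.004  1.092  1.541]
eef_pos [453.091  91.118 122.703]
eef_rot [3.138 0.004 0.153]
wrist_force [-0.313 -0.326  0.176]
finger_gap 13.945408462945135
finger_force 0.0
```

Call:
{"fn": "servo_tool", "kwargs": {
  "motion": [
    [[0,0,0,0,0,0,1],[0,0,0,0,0,0,1],[0,0,0,0,0,0.03,1],[0,0,0,0,0,0.07,1],[0,0,0,0,0,0.11,1],[0,0,0,0,0,0.15,1],[0,0,0,0,0,0.19,1],[0,0,0,0,0,0.23,1],[0,0,0,0,0,0.27,1],[0,0,0,0,0,0.3,1]]
  ]
}}

```text
clock: 17.75
eef_pos: [452.7, 90.6, 122.5]
eef_rot: [3.138, 0.006, 1.101]
wrist_force: [-3.6, -4.7, 7.7]
finger_gap: 7.7
finger_force: 15.0
```

Call:
{"fn": "servo_tool", "kwargs": {
  "motion": [
    [[0,0,0,0,0,0.03,1],[0,0,0,0,0,0.06,1],[0,0,0,0,0,0.09,1],[0,0,0,0,0,0.12,1],[0,0,0,0,0,0.138,1],[0,0,0,0,0,0.138,1]]
  ]
}}

```text
clock: 18.35
eef_pos: [452.3, 90.6, 122.5]
eef_rot: [3.139, 0.006, 1.532]
wrist_force: [-6.7, -4.2, 8.1]
finger_gap: 7.8
finger_force: 15.0
```

```bash
python3 log.py
```

```text
clock 18.35
joints [ 0.122  0.195  1.859 -0.007  1.086  0.164]
eef_pos [452.338  90.64  122.525]
eef_rot [3.139 0.006 1.532]
wrist_force [-6.706 -4.216  8.055]
finger_gap 7.766736649427678
finger_force 14.97201383113861
```

Call:
{"fn": "servo_tool", "kwargs": {
  "motion": [
    [[0,0,0,0,0,0,0.65],[0,0,0,0,0,0,0.65],[0,0,0,0,0,0,0.65],[0,0,0.05,0,0,0,0.65],[0,0,0.12,0,0,0,0.65],[0,0,0.22,0,0,0,0.65],[0,0,0.32,0,0,0,0.65],[-0.06,0,0.35,0,0,0,0.65],[-0.06,0,0.35,0,0,0,0.65]]
  ]
}}

```text
clock: 19.25
eef_pos: [422.0, 91.3, 299.8]
eef_rot: [3.133, 0.004, 1.53]
wrist_force: [0.8, -0.3, -1.0]
finger_gap: 32.7
finger_force: 0.0
```

```bash
python3 log.py
python3 - <<'E'
from h import *
c,W=save('wrist','w6'); T=save('top','t6')[1]
for i,n in ((W,'w'),(T,'t')):
    im=cv2.imread('pics/w6.png' if n=='w' else 'pics/t6.png')
    H,S,V=cv2.split(cv2.cvtColor(im,cv2.COLOR_BGR2HSV))
    m=((H<8)|(H>172))&(S>120)&(V>60)
    q=i[m];q=q[np.isfinite(q[:,0])];q=q[(q[:,2]>130)&(q[:,2]<142)&(abs(q[:,0]-452)<40)]
    if len(q)>5: print(n,len(q),q.mean(0),cv2.minAreaRect(q[:,:2].astype(np.float32)))
q=T[(T[:,:,2]>130)&(T[:,:,2]<320)&(abs(T[:,:,0]-620)<25)&(abs(T[:,:,1]-85)<85)]
print(len(q),np.polyfit(q[:,2],q[:,0],1),q[:,2].max())
from go import *
r=cur()[1]
print(ik(np.array([655,38,345.]),r,p,C,n=10),ik(np.array([655,38,263.]),r,p,C,n=10))
E
```

```text
clock 19.25
joints [ 0.131 -0.035  1.682 -0.005  1.487  0.173]
eef_pos [421.986  91.324 299.813]
eef_rot [3.133 0.004 1.53 ]
wrist_force [ 0.765 -0.307 -1.03 ]
finger_gap 32.70027514777057
finger_force 0.0
w 168 [452.06874548  91.95371678 134.03378449] ((452.5638122558594, 91.4229736328125), (26.063207626342773, 8.944618225097656), 89.30375671386719)
1485 [3.96075460e-02 6.10880615e+02] 307.8318254555147
[array([ 0.  ,  0.51,  0.92, -0.  ,  1.71,  0.04])] [array([ 0.  ,  0.51,  1.09, -0.  ,  1.53,  0.05])]
```

Call:
{"fn": "servo_tool", "kwargs": {
  "motion": [
    [[0.05,-0.1,0.1,0,0,0,1],[0.13,-0.107,0.1,0,0,0,1],[0.22,-0.107,0.1,0,0,0,1],[0.31,-0.107,0.1,0,0,0,1],[0.4,-0.107,0.1,0,0,0,1],[0.476,-0.107,0.1,0,0,0,1],[0.476,-0.107,0.1,0,0,0,1],[0.476,-0.107,0.02,0,0,0,1],[0.476,-0.107,-0.074,0,0,0,1],[0.476,-0.107,-0.074,0,0,0,1]]
  ]
}}

```text
clock: 20.35
eef_pos: [658.5, 37.5, 252.3]
eef_rot: [-3.133, 0.005, 1.53]
wrist_force: [0.7, -0.2, -1.2]
finger_gap: 0.6
finger_force: 0.0
```

```bash
python3 log.py
python3 - <<'E'
from go import *
x=cur()[0];hg=Fo+94*fx-45*fyv
for t in (1.55,1.4,1.25,1.1,1.0,.9):
    P=np.array([hg[0]-150*np.cos(t)+16,38,113+150*np.sin(t)]);print(t,((P-x)/500).round(3))
E
```

```text
clock 20.35
joints [ 0.003  0.535  1.086 -0.005  1.53   0.045]
eef_pos [658.468  37.501 252.26 ]
eef_rot [-3.133  0.005  1.53 ]
wrist_force [ 0.68  -0.193 -1.161]
finger_gap 0.5960499119661317
finger_force 0.0
1.55 [-0.06  0.    0.02]
1.4 [-0.11  0.    0.02]
1.25 [-0.15  0.    0.01]
1.1 [-0.19  0.   -0.01]
1.0 [-0.22  0.   -0.03]
0.9 [-0.24  0.   -0.04]
```

Call:
{"fn": "servo_tool", "kwargs": {
  "motion": [
    [[-0.04,0,0.02,0,0,0,1],[-0.06,0,0.02,0,0,0,1],[-0.085,0,0.02,0,0,0,1],[-0.11,0,0.02,0,0,0,1],[-0.13,0,0.016,0,0,0,1],[-0.15,0,0.01,0,0,0,1],[-0.17,0,0,0,0,0,1],[-0.19,0,-0.01,0,0,0,1],[-0.205,0,-0.02,0,0,0,1],[-0.22,0,-0.03,0,0,0,1]]
  ]
}}

```text
clock: 21.35
eef_pos: [551.0, 37.6, 246.9]
eef_rot: [3.136, 0.005, 1.53]
wrist_force: [0.7, -0.7, 0.7]
finger_gap: 0.3
finger_force: 0.2
```

```bash
python3 log.py
```

```text
clock 21.35
joints [ 0.004  0.273  1.459 -0.005  1.404  0.046]
eef_pos [550.963  37.588 246.874]
eef_rot [3.136 0.005 1.53 ]
wrist_force [ 0.687 -0.706  0.702]
finger_gap 0.29137672680656
finger_force 0.24219442857429385
```

Call:
{"fn": "servo_tool", "kwargs": {
  "motion": [
    [[-0.02,0,-0.015,0,0,0,1],[-0.04,0,-0.03,0,0,0,1],[-0.06,0,-0.05,0,0,0,1],[-0.07,0,-0.06,0,0,0,1],[-0.07,0,-0.03,0,0,0,1]]
  ]
}}

```text
clock: 21.85
eef_pos: [514.8, 37.6, 229.0]
eef_rot: [3.141, 0.005, 1.53]
wrist_force: [-0.4, 0.5, 0.3]
finger_gap: 0.8
finger_force: 0.0
```

Call:
{"fn": "servo_tool", "kwargs": {
  "motion": [
    [[0,0,0.05,0,0,0,1],[0,0,0.05,0,0,0,1],[0,0,0.05,0,0,0,1],[0,0,0.05,0,0,0,1],[0,0,0.05,0,0,0,1],[0,0,0.05,0,0,0,1],[0,0,0.05,0,0,0,1],[0,0,0.05,0,0,0,1],[0,0,0.05,0,0,0,1],[0,0,0.05,0,0,0,1]]
  ]
}}

```text
clock: 22.85
eef_pos: [515.8, 37.6, 254.9]
eef_rot: [3.138, 0.005, 1.53]
wrist_force: [-0.6, 0.8, -0.2]
finger_gap: 0.4
finger_force: 0.0
```

```bash
python3 log.py
python3 - <<'E'
from h import *
from go import Fo,fx,fyv
c,W=save('wrist','w7');T=save('top','t7')[1]
L=(T-Fo);a=L@fx;b=L@fyv;z=T[:,:,2]
for x0 in (-80,-60,-40,0,40,80):
    m=(abs(a-x0)<6)&(abs(b)<78)&(z>90)&(z<330);print(x0,m.sum(),np.percentile(z[m],[10,50,90]) if m.any() else '')
E
```

```text
clock 22.85
joints [ 0.004  0.19   1.543 -0.005  1.406  0.046]
eef_pos [515.791  37.574 254.933]
eef_rot [3.138 0.005 1.53 ]
wrist_force [-0.604  0.776 -0.179]
finger_gap 0.4378684427971119
finger_force 0.0
-80 21 [116.82 118.51 122.61]
-60 22 [116.46 119.18 120.88]
-40 22 [116.83 118.37 120.58]
0 72 [114.26 116.92 119.97]
40 15 [114.77 116.8  118.92]
80 5 [113.65 115.61 118.88]
```

View pics/w7.png

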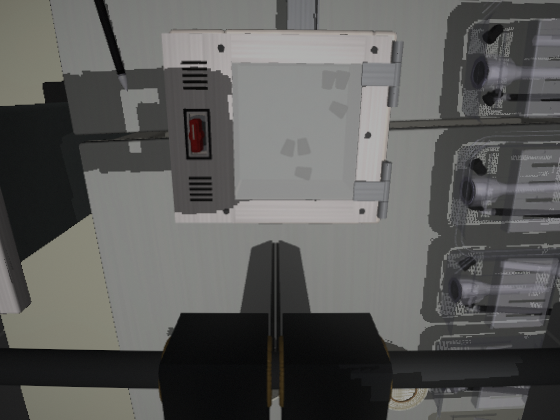

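The cover is shut with the red wing standing in its slot at (197,133). The right push pad is at (200,188). Next I'll press there.

Call:
{"fn": "servo_tool", "kwargs": {
  "motion": [
    [[-0.06,0.005,-0.03,0,0,0,1],[-0.134,0.011,-0.08,0,0,0,1],[-0.134,0.011,-0.15,0,0,0,1],[-0.134,0.011,-0.22,0,0,0,1],[-0.134,0.011,-0.24,0,0,0,1],[-0.134,0.011,-0.25,0,0,0,1],[-0.134,0.011,-0.25,0,0,0,1]]
  ]
}}

```text
clock: 23.65
eef_pos: [449.3, 43.1, 130.6]
eef_rot: [3.138, 0.005, 1.53]
wrist_force: [0.5, -0.2, -0.5]
finger_gap: 0.7
finger_force: 0.0
```

```bash
python3 log.py
python3 - <<'E'
import numpy as np
W=np.load('pics/w7.npy');print(np.nanmedian(W[185:192,197:204].reshape(-1,3),0))
E
```

```text
clock 23.65
joints [ 0.017  0.161  1.878 -0.006  1.098  0.061]
eef_pos [449.271  43.093 130.587]
eef_rot [3.138 0.005 1.53 ]
wrist_force [ 0.472 -0.166 -0.491]
finger_gap 0.7380355851568944
finger_force 0.0
[450.13194166  43.52805803 119.56378237]
```

Now I'll descend slowly to contact: 130.6 → about 119.

Call:
{"fn": "servo_tool", "kwargs": {
  "motion": [
    [[0,0,-0.01,0,0,0,1],[0,0,-0.016,0,0,0,1],[0,0,-0.02,0,0,0,1],[0,0,-0.022,0,0,0,1],[0,0,-0.024,0,0,0,1],[0,0,-0.024,0,0,0,1]]
  ]
}}

```text
clock: 24.25
eef_pos: [448.9, 43.1, 118.1]
eef_rot: [3.138, 0.005, 1.53]
wrist_force: [-0.5, -0.5, 1.8]
finger_gap: 0.5
finger_force: 1.0
```

Call:
{"fn": "servo_tool", "kwargs": {
  "motion": [
    [[0,0,-0.002,0,0,0,1],[0,0,-0.003,0,0,0,1],[0,0,-0.003,0,0,0,1]]
  ]
}}

```text
clock: 24.55
eef_pos: [448.9, 43.1, 116.5]
eef_rot: [3.138, 0.005, 1.53]
wrist_force: [-0.8, 0.3, 4.0]
finger_gap: 0.7
finger_force: 1.7
```

Call:
{"fn": "servo_tool", "kwargs": {
  "motion": [
    [[0,0,-0.001,0,0,0,1],[0,0,-0.002,0,0,0,1],[0,0,-0.002,0,0,0,1]]
  ]
}}

```text
clock: 24.85
eef_pos: [448.9, 43.1, 116.1]
eef_rot: [3.138, 0.005, 1.53]
wrist_force: [-3.8, 0.1, 12.9]
finger_gap: 0.6
finger_force: 6.1
```

Call:
{"fn": "servo_tool", "kwargs": {
  "motion": [
    [[0,0,-0.0004,0,0,0,1],[0,0,-0.0004,0,0,0,1],[0,0,-0.0004,0,0,0,1],[0,0,-0.0004,0,0,0,1],[0,0,-0.0004,0,0,0,1]]
  ]
}}

```text
clock: 25.35
eef_pos: [448.9, 43.1, 116.0]
eef_rot: [3.137, 0.005, 1.53]
wrist_force: [-5.6, -0.8, 15.2]
finger_gap: 0.2
finger_force: 7.2
```

```bash
python3 log.py
python3 - <<'E'
from h import *
save('wrist','w8');T=save('top','t8')[1]
a=cv2.imread('pics/w8.png');b=cv2.imread('pics/t8.png')
cv2.imwrite('pics/c8.png',np.vstack([cv2.resize(a,(400,300)),cv2.resize(b[130:290,120:440],(400,200))]))
E
```

```text
clock 25.35
joints [ 0.017  0.181  1.893 -0.006  1.063  0.061]
eef_pos [448.948  43.07  116.019]
eef_rot [3.137 0.005 1.53 ]
wrist_force [-5.568 -0.796 15.237]
finger_gap 0.2166930389971169
finger_force 7.248887449968606
```

View pics/c8.png

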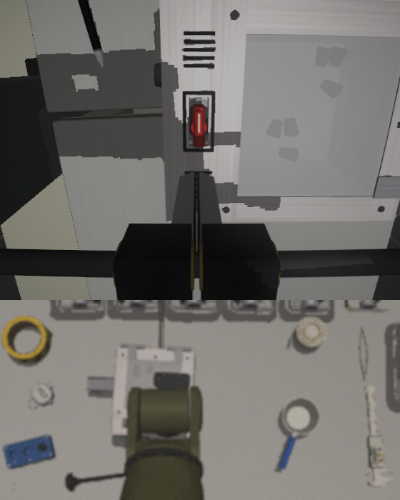

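The wing stands in its slot at (198,122), with the fingers pressing the right pad at 15 N. The cup stands upright at (298,418) in the top view, and the other things are where they were. I'm handing in now.

```bash
python3 -c "
from cell import manip
print(manip.sign_off())"
```

```text
the job is handed in; nothing more can be done
None
```

The job is handed in at about 25 s on the robot's clock (limit 72 s): six plugs in the hopper, cup upright on the table, wing turned in line with the slot, and cover held pressed at about 15 N; the hand-in returned no verdict.

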